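# Wedge a row of lying bottles tight in the rack

## Robot

A 6-joint arm with a two-finger parallel gripper is mounted at the origin on the work surface. World frame = base frame: x ahead of the robot, y to its left, z up, the work surface at z = 0. Lengths are in m, angles in rad, forces in N, time in s.
With the tool pointing down it reaches from about 0.375 to 0.825 m from the base axis. Payload 5.5 kg.
Tool frame: the origin (TCP) lies midway between the tips of the shut fingers; the grasp point (between the pads) lies 19 mm behind it (pinch_z is the z of the grasp point in the tool frame, in m); z points along the fingers, y is the direction in which the jaws open and shut (so a half turn about z gives the same grasp; the last joint's range is limited). The gripper opens to 85 mm and grips with 20 to 120 N. Pads are 22 mm wide; open, the fingers measure 114 mm over their backs; the gripper's body (76 mm by 85 mm) begins 54 mm behind the grasp point. The pads swing forward as they close: fully open they stand 13 mm farther back than shut.
Start: joints at [1.274, 0.314, -0.047, 1.21, 0, 1.571], TCP at [0.175, 0.574, 0.231] pointing down, gripper open.
Joint ranges: [-2.67, 2.67], [-0.69, 1.73], [-1.03, 1.25], [-2.08, 2.16], [-1.42, 1.45], [-3.14, 3.14]. Speed limits (rad/s): [2.39, 2.39, 3.01, 3.14, 3.14, 3.14].

## Interface

Orientations are given as a unit quaternion [w, x, y, z].
In Python, from plant import * gives the robot as it stands.
- The arm moves only by the tool move_arm, never from a script. Its argument "targets" is a list of rows, each an object of numbers: "x", "y", "z": the shift along the world's x, y, z in m; "yaw": the turn about the world's z in rad. A call has 1 to 8 rows; each row shifts and turns the commanded pose from where the row before left it; what a row does not reach is not made up. A row lasts 1/12 s, in which the tool goes at most 41.7 mm and 7.16 degrees, less where a joint would pass 70% of its speed; a pose out of reach is approached as far as the arm can. A call with a gripper value outside its range is refused whole. "hand" is the closure, from 0 (fully open) to 1 (shut), set as the call begins (left out, the last holds). The fingers move at their own pace and stop on an object; "newtons" is the grip in N (left out, the last holds). Time passes only in rows, so rows that do not move let the fingers close. It gives the time, the measured TCP pose, the force and the opening at its end, in the units of the state.
- observe(): the state, without advancing time (a new reading comes with each control period).
- camera(name): name is "scene" or "side" or "wrist"; returns a dict with "image" (480x640x3 uint8, red, green, blue), "fx", "fy", "cx", "cy" (pixels), "k1" (the pictures are not rectified: a ray, as slopes to the right and down, at radius r is drawn at 1 + k1 r^2 times it, then the intrinsics apply), "world_from_camera" (4x4, takes a point from camera to world coordinates). Camera axes: x right, y up, looking along -z (the intrinsics and any distortion apply to the point x, -y, -z); pixel columns grow to the right and rows downward; lengths in m; the calibration is good to about 2 mm. A picture is of the moment at which its call begins. There is no depth.
- close_job(): hands the job in, once; it reports no verdict.
The state is a dict: "time": time; "qpos": joint angles; "joint_vel": joint speeds; "joint_efforts": joint torques, N m; "eef_pos": TCP position; "ee_rot": TCP orientation; "wrist_force": force on the tool from outside, world axes, zero at the start; "wrist_torque": the same for the moment, N m; "width": finger opening in m.
Only numpy, scipy, OpenCV 4.12 (cv2) and the standard library are available. Lean on these libraries where they do the work, as an engineer would, in place of code of your own. Each camera call takes 0.05 s, during which the arm holds its last target.

## Task

The three bottles lying in the rack have rolled apart. Roll them together against the sprung plate at the far end of the rack, then stand the wooden wedge, thin end down, in the gap left at the other end, with its upright face against the end wall and its sloping face towards the bottles, and press it down until the row is clamped and the plate has clearly been pushed back, by about 5 mm or more. Leave it standing there by itself, and leave the plain wooden block, the flask and the tip box where they are.

Things in the scene. Friction and masses are not known exactly. Their poses are not given: they have to be found in the camera images.
- rack: fixed rack, 273 long (x), 114 mm wide (y). Origin: centre of its underside, on the bench; x runs along the row, from end wall (-x) to sprung plate (+x), z up. Bottles lie on two rails 30 mm high; between them (y -33 to +33 mm) it is open down to the bench. Side strips at most 40 mm high. With the row closed on the unpressed plate, bottle axes are at x = -51, +9, +69 mm, leaving 39 mm to the end wall
- rack_bay (a point): middle of the 39 mm gap that the closed row leaves beside the end wall, at the height of the wall's top (70 mm): rack x = -100.5 mm, y = 0
- rack_wall (a point): top of the end wall's inner face, mid-width: rack x = -120 mm, 70 mm up. The wall is 12 mm thick (outer face at x = -132 mm), 114 mm wide
- plate (a joint): how far the sprung plate has been pushed back along the rack's +x, in m: 0 unpressed (face at rack x = +99 mm), stop at 0.012. The plate is 90 mm wide, top 86 mm up; the fixed block behind it, 80 mm high, ends at x = +141 mm. The spring needs 2 N to start and 0.7 N more per mm
- bottle0: capped amber glass bottle lying on its side across the rack: body 60 mm in diameter, 96 mm long, a 34 mm cap on one end (85 mm from mid-body to cap end). Origin on its axis at mid-body, 60 mm above the bench; y along its axis to the cap. Smooth: it rolls and slides easily along the rack. The one next to the end wall
- bottle1: capped amber glass bottle lying on its side across the rack: body 60 mm in diameter, 96 mm long, a 34 mm cap on one end (85 mm from mid-body to cap end). Origin on its axis at mid-body, 60 mm above the bench; y along its axis to the cap. Smooth: it rolls and slides easily along the rack. The middle one
- bottle2: capped amber glass bottle lying on its side across the rack: body 60 mm in diameter, 96 mm long, a 34 mm cap on one end (85 mm from mid-body to cap end). Origin on its axis at mid-body, 60 mm above the bench; y along its axis to the cap. Smooth: it rolls and slides easily along the rack. The one next to the sprung plate
- wedge: wooden wedge standing thin end down, 125 mm high, 44 wide (y), about 150 g. Origin: centre of its 30 x 44 mm foot. Upright face at x = -15 mm; sloping face from x = +15 at the foot to +36 mm at 85 mm height (1 in 4); above, a straight grip 30 (x) x 44 (y) x 40 mm high over the foot. In the closed gap it binds with its foot about 28 mm up; 4 mm farther down moves row and plate 1 mm
- wedge_top (a point): centre of the top face of the wedge's grip, 125 mm above the foot. Pressing the wedge home takes up to about 20 N; it stays where it is pressed to. With its foot on the bench the plate is pushed back about 7 mm
- wedge_back (a point): point on the wedge's upright face, 45 mm above the foot, mid-width; it ends against the end wall
- block: plain straight wooden block, 45 by 44 by 110 mm high, of the same wood as the wedge, not to be used. Origin at the centre of its underside
- flask: conical glass flask, 80 mm in diameter, 118 mm high, standing by. Origin at the centre of its underside
- tipbox: blue box with a white lid, 85 by 125 by 75 mm high, standing by. Origin at the centre of its underside
Things that resemble listed ones, but are neither listed nor needed, are in the scene too. What is shaped like the bottle1 but black or purple is not meant.

How it is judged:
On the way:
1. the row is rolled together against the sprung plate (distance between bottle0 and bottle1 below 0.064 m and distance between bottle1 and bottle2 below 0.064 m and z of each of bottle0, bottle1, bottle2 in the frame of rack below 0.068 m and x of bottle2 in the frame of rack above 0.066 m), for 0.1 s.
At the end, for the whole second after the job is handed in: bottles in the rack and touching (axes under 64 mm apart, under 68 mm high); plate pushed back over 3.5 mm; wedge in the gap within 0.12 rad of upright, upright face within 10 mm of the end wall, within 30 mm of mid-rack, foot under 30 mm up; wedge and bottles at rest (distance between bottle0 and bottle1 below 0.064 m and distance between bottle1 and bottle2 below 0.064 m and z of each of bottle0, bottle1, bottle2 in the frame of rack below 0.068 m and value of joint plate above 0.0035 m and x of wedge_back in the frame of rack between -0.126 and -0.11 m and y of wedge_back in the frame of rack between -0.03 and 0.03 m and angle between wedge's own z axis and vertical below 0.12 rad and height (world z) of wedge below 0.03 m and linear speed of each of wedge, bottle0, bottle1, bottle2 below 0.01 m/s).
It fails at once if the plain block is pushed away (more than 30 mm) or tipped over (distance of block from where it was at the start of the episode above 0.03 m or angle between block's own z axis and vertical above 0.5 rad).
It fails at once if the flask is pushed away (more than 30 mm) or tipped over (distance of flask from where it was at the start of the episode above 0.03 m or angle between flask's own z axis and vertical above 0.5 rad).
It fails at once if the tip box is pushed away (more than 30 mm) or tipped over (distance of tipbox from where it was at the start of the episode above 0.03 m or angle between tipbox's own z axis and vertical above 0.5 rad).
It also fails if it takes over 72 s, if anything falls off the work surface, if the arm or the gripper's body presses on something with over 40 N, if the wrist force passes 120 N, or if a joint passes its speed limit or range.

## Working session

There is one attempt and no reset: what is moved stays moved. The work goes in short steps, Python scripts to look and compute and a tool call to move; the robot and the scene stay as the last step left them, time stands still between calls to the robot, and variables do not carry over. Pictures are saved under pics/ and viewed, and the job is handed in when it is done.

Besides the shell and the picture viewer there is one more tool, called after "Call:" as name(argument=value, ...), one argument or row to a line, values as JSON. move_arm: Moves the arm, as the interface text tells. Its arguments: {"type":"object","properties":{"targets":{"type":"array"},"hand":{"type":"number"},"newtons":{"type":"number"}},"required":["targets"]}

```bash
ls; mkdir -p pics; cat > h.py <<'E'
import numpy as np, cv2
from plant import *
def snap(n,f):
    c=camera(n); cv2.imwrite('pics/'+f+'.png',c['image'][:,:,::-1]); 
    import pickle; pickle.dump(c,open('pics/'+f+'.pkl','wb')); return c
def load(f):
    import pickle; return pickle.load(open('pics/'+f+'.pkl','rb'))
def ray(c,u,v):
    K=np.array([[c['fx'],0,c['cx']],[0,c['fy'],c['cy']],[0,0,1.]])
    p=cv2.undistortPoints(np.array([[[u,v]]],float),K,np.array([c['k1'],0,0,0.]))[0,0]
    T=np.array(c['world_from_camera']); return T[:3,3],T[:3,:3]@np.array([p[0],-p[1],-1])
def atz(c,u,v,z):
    o,d=ray(c,u,v); return o+d*(z-o[2])/d[2]
def proj(c,P):
    T=np.array(c['world_from_camera']); q=T[:3,:3].T@(np.array(P)-T[:3,3]); a=np.array([q[0],-q[1]])/-q[2]
    a=a*(1+c['k1']*(a@a)); return np.array([c['fx']*a[0]+c['cx'],c['fy']*a[1]+c['cy']])
def crop(f,x0,y0,x1,y1,s,out):
    im=cv2.imread('pics/'+f+'.png')[y0:y1,x0:x1]; cv2.imwrite('pics/'+out+'.png',cv2.resize(im,None,fx=s,fy=s,interpolation=cv2.INTER_CUBIC))
E
python3 - <<'E'
from h import *
o=observe();print(o)
for n in('scene','side','wrist'):
    c=snap(n,n+'0');print(n,c['fx'],c['k1'],np.round(c['world_from_camera'],3))
E
```

```text
pics
{'time': 0.0, 'qpos': array([ 1.27399294e+00,  3.14179681e-01, -4.80901394e-02,  1.21019492e+00,
       -8.98577703e-07,  1.57078205e+00]), 'joint_vel': array([ 0.00111276, -0.00023153,  0.00206737,  0.0006424 , -0.00107825,
       -0.0016316 ]), 'joint_efforts': array([-9.45604952e-04, -5.39587712e+01,  3.39750373e+01,  1.92562281e-02,
       -5.80999858e-05, -6.13034956e-06]), 'eef_pos': array([0.17530933, 0.57321026, 0.23045749]), 'ee_rot': array([-1.22905050e-04,  1.47850472e-01,  9.89009374e-01, -8.25101360e-04]), 'wrist_force': array([-0.36441492, -0.8004966 ,  0.3337285 ]), 'wrist_torque': array([ 0.02591243,  0.02796446, -0.00390037]), 'width': 0.0851270758316281}
scene 531.9435638234208 -0.10881100422436203 [[ 0.029 -0.738  0.674  1.36 ]
 [ 1.     0.019 -0.021  0.071]
 [ 0.003  0.675  0.738  1.002]
 [ 0.     0.     0.     1.   ]]
side 451.3233048403494 -0.0661723369159958 [[ 0.934  0.196 -0.298  0.207]
 [-0.356  0.534 -0.766 -0.777]
 [ 0.009  0.822  0.569  0.735]
 [ 0.     0.     0.     1.   ]]
wrist 412.2853743281219 0.026344285173875423 [[ 0.292 -0.92  -0.261  0.108]
 [ 0.956  0.28   0.082  0.595]
 [-0.003 -0.273  0.962  0.372]
 [ 0.     0.     0.     1.   ]]
```

View pics/scene0.png

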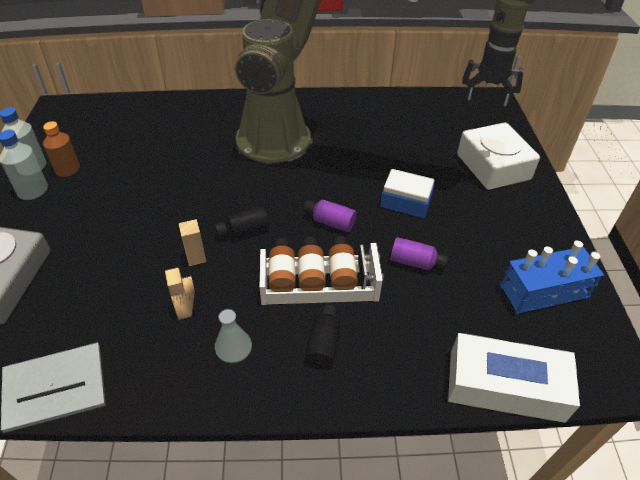

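View pics/side0.png

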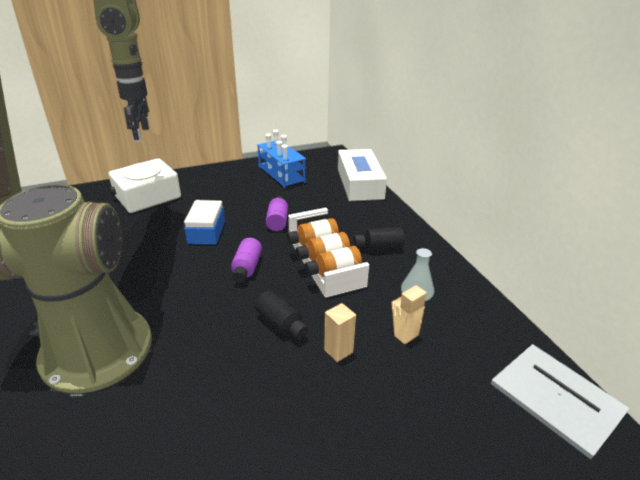

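View pics/wrist0.png

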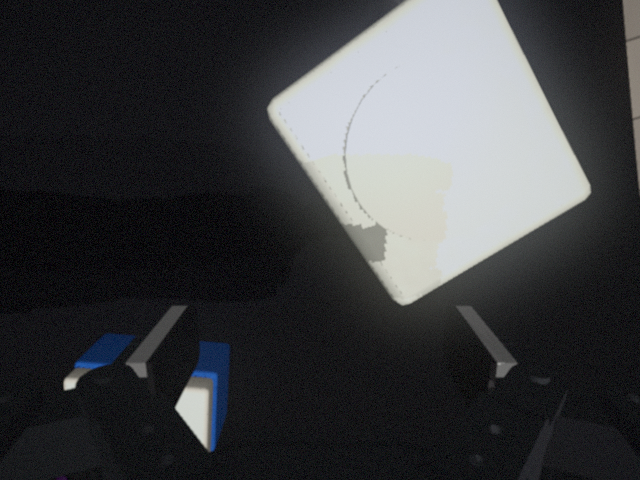

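```bash
python3 - <<'E'
from h import *
crop('scene0',150,205,400,365,3.2,'s0c')
crop('side0',270,190,450,370,3.3,'d0c')
E
```

```text
(no output)
```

View pics/s0c.png

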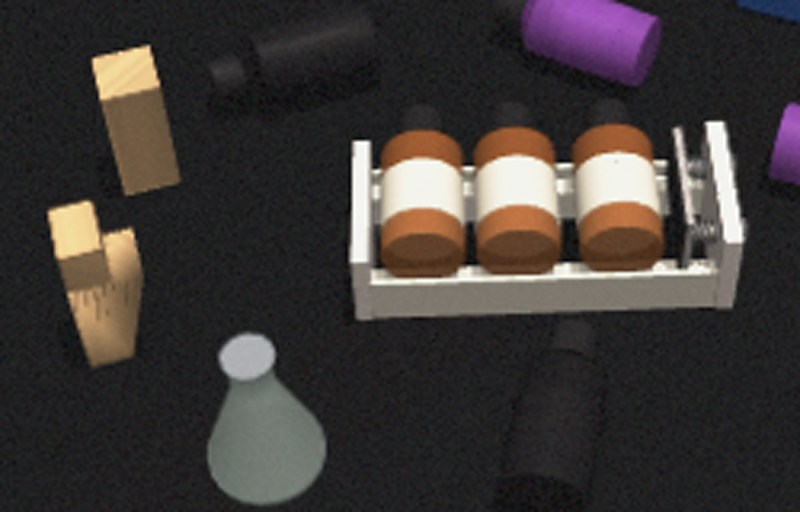

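View pics/d0c.png

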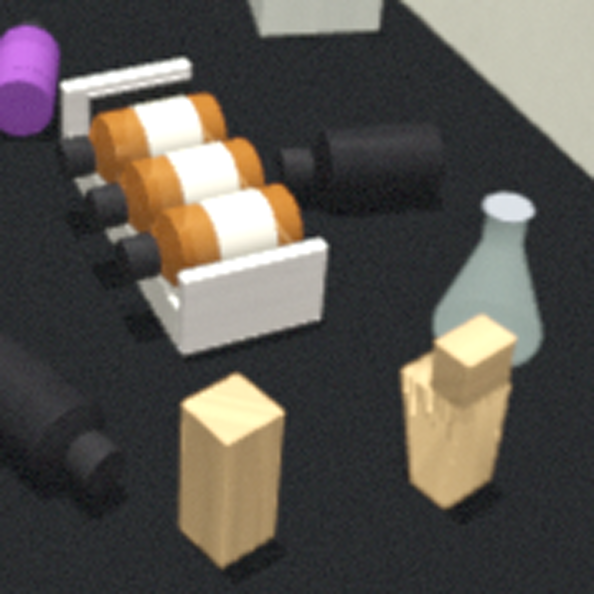

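```bash
cat > fit.py <<'E'
from h import *
from scipy.optimize import least_squares
def fit(obs,x0):
    # obs: (cam, (u,v), (x,y,z) local)
    def f(p):
        c,s=np.cos(p[2]),np.sin(p[2]); r=[]
        for cam,uv,P in obs:
            P=np.array(P)/1000.; W=[p[0]+c*P[0]-s*P[1],p[1]+s*P[0]+c*P[1],P[2]]
            r+=list(proj(cam,W)-uv)
        return np.array(r)
    s=least_squares(f,x0,loss='soft_l1'); return s.x,f(s.x).reshape(-1,2)
E
python3 - <<'E'
from fit import *
S=load('scene0');D=load('side0')
s=lambda u,v:np.array([150+u/3.2,205+v/3.2])
d=lambda u,v:np.array([270+u/3.3,190+v/3.3])
o=[(S,s(352,143),(-132,57,70)),(S,s(370,143),(-120,57,70)),(S,s(351,265),(-132,-57,70)),(S,s(357,319),(-132,-57,0)),
(S,s(742,243),(141,-57,80)),(S,s(733,306),(141,-57,0)),(S,s(724,123),(141,57,80)),
(D,d(180,278),(-132,57,70)),(D,d(327,241),(-132,-57,70)),(D,d(187,353),(-132,57,0)),(D,d(323,318),(-132,-57,0))]
p,r=fit(o,[.6,.06,1.57]);print('rack',p.round(4),r.round(1).tolist())
R=p
w=[(S,s(48,211),(-15,22,125)),(S,s(93,202),(15,22,125)),(S,s(103,248),(15,-22,125)),(S,s(60,258),(-15,-22,125)),(S,s(134,229),(36,22,85)),(S,s(143,272),(36,-22,85)),
(S,s(94,366),(-15,-22,0)),(S,s(132,357),(15,-22,0)),
(D,d(433,350),(-15,22,125)),(D,d(483,315),(15,22,125)),(D,d(517,340),(15,-22,125)),(D,d(468,377),(-15,-22,125)),(D,d(401,372),(36,22,85)),(D,d(446,508),(-15,22,0))]
# side: order check below
p,r=fit(w[:8],[.65,-.2,1.57]);print('wedge',p.round(4),r.round(1).tolist())
W=p
for P in [(-15,22,125),(15,22,125),(15,-22,125),(-15,-22,125),(36,22,85),(-15,22,0),(-15,-22,0)]:
    c,sn=np.cos(p[2]),np.sin(p[2]);q=[p[0]+(c*P[0]-sn*P[1])/1e3,p[1]+(sn*P[0]+c*P[1])/1e3,P[2]/1e3]
    print(P,((proj(D,q)-[270,190])*3.3).round())
# bottles: label silhouettes left/right edges mid, z=.06
for a,b in ((382,464),(475,557),(575,659)):
    q=[atz(S,*s(u,190),.06) for u in (a,b)]
    m=(q[0]+q[1])/2
    c,sn=np.cos(R[2]),np.sin(R[2]);dx=m[:2]-R[:2]; print('bottle rack x',c*dx[0]+sn*dx[1],-sn*dx[0]+c*dx[1],q[1]-q[0])
E
```

```text
rack [0.5804 0.1147 1.5868] [[0.5, -0.6], [-0.0, -0.7], [-0.1, -0.2], [0.1, 1.5], [1.2, -0.3], [0.3, 1.4], [0.2, -0.8], [1.9, 1.1], [0.8, 1.5], [-0.8, 0.8], [-0.1, 0.3]]
wedge [ 0.6479 -0.1955  1.8717] [[0.1, -0.4], [-0.2, -1.0], [0.2, -0.1], [-0.5, 0.3], [-0.4, -0.2], [0.5, 1.4], [-0.3, 0.4], [0.8, -0.2]]
(-15, 22, 125) [470. 365.]
(15, 22, 125) [434. 340.]
(15, -22, 125) [482. 312.]
(-15, -22, 125) [518. 336.]
(36, 22, 85) [403. 369.]
(-15, 22, 0) [445. 507.]
(-15, -22, 0) [490. 477.]
bottle rack x -0.08178808020702034 0.01641032650102883 [0.0015307  0.05930496 0.        ]
bottle rack x -0.014583059658350562 0.01357677163314472 [0.00156772 0.05927609 0.        ]
bottle rack x 0.05844183419815149 0.010449020572392203 [0.00165065 0.06081957 0.        ]
```

Call:
move_arm(
  targets=[
    {"x":0.017,"y":-0.0254,"yaw":-0.0524},
    {"x":0.017,"y":-0.0254,"yaw":-0.0524},
    {"x":0.017,"y":-0.0254,"yaw":-0.0524},
    {"x":0.017,"y":-0.0254,"yaw":-0.0524},
    {"x":0.017,"y":-0.0254,"yaw":-0.0524},
    {"x":0.017,"y":-0.0254,"yaw":-0.0524},
    {"x":0.017,"y":-0.0254,"yaw":-0.0524},
    {"x":0.017,"y":-0.0254,"yaw":-0.0524},
  ],
  hand=0.4,
  newtons=60,
)

```text
$.targets[0]: bad value
```

Call:
move_arm(
  targets=[
    {"x":0.017,"y":-0.0254,"yaw":-0.0524},
    {"x":0.017,"y":-0.0254,"yaw":-0.0524},
    {"x":0.017,"y":-0.0254,"yaw":-0.0524},
    {"x":0.017,"y":-0.0254,"yaw":-0.0524},
    {"x":0.017,"y":-0.0254,"yaw":-0.0524},
    {"x":0.017,"y":-0.0254,"yaw":-0.0524},
    {"x":0.017,"y":-0.0254,"yaw":-0.0524},
    {"x":0.017,"y":-0.0254,"yaw":-0.0524},
  ],
)

```text
$.targets[0]: bad value
```

Call:
move_arm(
  targets=[
    {"x":0.017,"y":-0.0254,"yaw":-0.0524},
    {"x":0.017,"y":-0.0254,"yaw":-0.0524},
    {"x":0.017,"y":-0.0254,"yaw":-0.0524},
    {"x":0.017,"y":-0.0254,"yaw":-0.0524},
    {"x":0.017,"y":-0.0254,"yaw":-0.0524},
    {"x":0.017,"y":-0.0254,"yaw":-0.0524},
    {"x":0.017,"y":-0.0254,"yaw":-0.0524},
    {"x":0.017,"y":-0.0254,"yaw":-0.0524},
  ],
)

```text
$.targets[0]: bad value
```

```bash
python3 - <<'E'
from h import *
snap('wrist','wrist1');o=observe();print(o['time'],o['eef_pos'],o['ee_rot'],o['width'],o['qpos'])
E
```

```text
0.2 [0.17537342 0.57341818 0.23076587] [-7.57622392e-05  1.47877453e-01  9.89005545e-01 -5.33292330e-04] 0.08549674191308963 [ 1.27399597e+00  3.13958966e-01 -4.76886246e-02  1.21022600e+00
 -7.81867578e-06  1.57083959e+00]
```

View pics/wrist1.png

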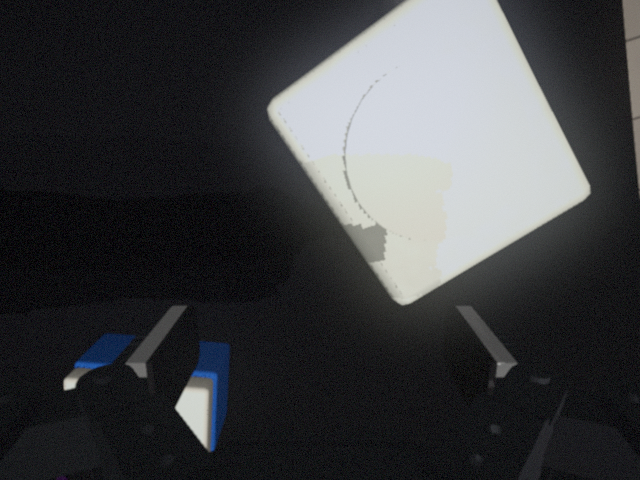

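Call:
move_arm(
  targets=[
    {"x":0.017,"y":-0.025,"z":0,"yaw":-0.052},
    {"x":0.017,"y":-0.025,"z":0,"yaw":-0.052},
  ],
  hand=0.4,
  newtons=60,
)

```text
time: 0.37
eef_pos: [0.2091, 0.5238, 0.2306]
ee_rot: [-0.0, 0.199, 0.98, -0.0]
wrist_force: [1.9, 0.0, 0.2]
width: 0.0643
```

Call:
move_arm(
  targets=[
    {"x":0.017,"y":-0.025,"z":0,"yaw":-0.052},
    {"x":0.017,"y":-0.025,"z":0,"yaw":-0.052},
    {"x":0.017,"y":-0.025,"z":0,"yaw":-0.052},
    {"x":0.017,"y":-0.025,"z":0,"yaw":-0.052},
    {"x":0.017,"y":-0.025,"z":0,"yaw":-0.052},
    {"x":0.017,"y":-0.025,"z":0,"yaw":-0.052},
    {"x":0.017,"y":-0.025,"z":0,"yaw":-0.052},
    {"x":0.017,"y":-0.025,"z":0,"yaw":-0.052},
  ],
)

```text
time: 1.03
eef_pos: [0.346, 0.3224, 0.2313]
ee_rot: [0.0, 0.398, 0.917, 0.0]
wrist_force: [0.4, -0.1, -0.0]
width: 0.0515
```

Call:
move_arm(
  targets=[
    {"x":0.017,"y":-0.025,"z":0,"yaw":-0.052},
    {"x":0.017,"y":-0.025,"z":0,"yaw":-0.052},
    {"x":0.017,"y":-0.025,"z":0,"yaw":-0.052},
    {"x":0.017,"y":-0.025,"z":0,"yaw":-0.052},
    {"x":0.017,"y":-0.025,"z":0,"yaw":-0.052},
    {"x":0.017,"y":-0.025,"z":0,"yaw":-0.052},
    {"x":0.017,"y":-0.025,"z":0,"yaw":-0.052},
    {"x":0.017,"y":-0.025,"z":0,"yaw":-0.052},
  ],
)

```text
time: 1.7
eef_pos: [0.482, 0.1223, 0.2313]
ee_rot: [-0.0, 0.579, 0.815, 0.0]
wrist_force: [0.5, 0.3, 0.0]
width: 0.0515
```

Call:
move_arm(
  targets=[
    {"x":0.017,"y":-0.026,"z":0,"yaw":-0.054},
    {"x":0.017,"y":-0.026,"z":0,"yaw":-0.054},
    {"x":0.017,"y":-0.026,"z":0,"yaw":-0.054},
    {"x":0.017,"y":-0.026,"z":0,"yaw":-0.054},
    {"x":0.017,"y":-0.026,"z":0,"yaw":-0.053},
    {"x":0.017,"y":-0.026,"z":0,"yaw":-0.053},
    {"x":0,"y":0,"z":0,"yaw":0},
  ],
)

```text
time: 2.28
eef_pos: [0.5859, -0.0365, 0.2307]
ee_rot: [0.001, 0.704, 0.711, -0.0]
wrist_force: [-0.2, -0.2, 0.5]
width: 0.0511
```

```bash
python3 - <<'E'
from h import *
snap('wrist','wrist2');o=observe();print(o['time'],o['eef_pos'],o['ee_rot'],o['width'],o['qpos'])
E
```

```text
2.3333 [ 0.58440004 -0.03444552  0.23062189] [-3.25913989e-05  7.02687161e-01  7.11498913e-01 -2.21006203e-04] 0.051187624740117836 [-5.87101185e-02  2.86468851e-01 -8.51710562e-02  1.19949701e+00
 -2.89171244e-04  1.49962448e+00]
```

View pics/wrist2.png

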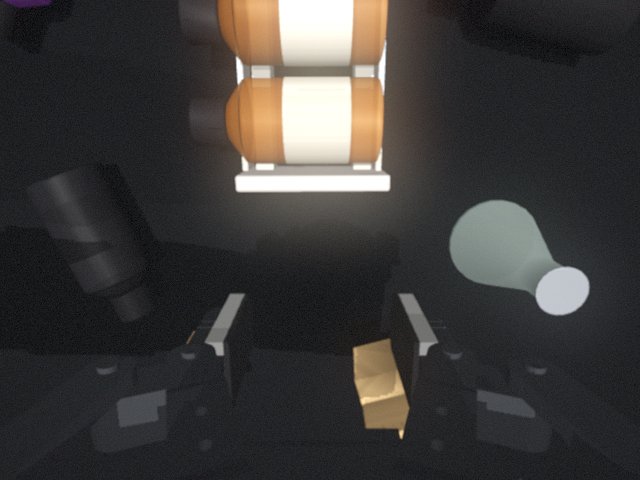

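```bash
python3 - <<'E'
from h import *
c=load('wrist2');print(np.round(c['world_from_camera'],3))
crop('wrist2',210,130,410,210,4,'w2c')
E
```

```text
[[ 1.    -0.01  -0.003  0.584]
 [ 0.01   0.961  0.277  0.034]
 [ 0.    -0.277  0.961  0.372]
 [ 0.     0.     0.     1.   ]]
```

View pics/w2c.png

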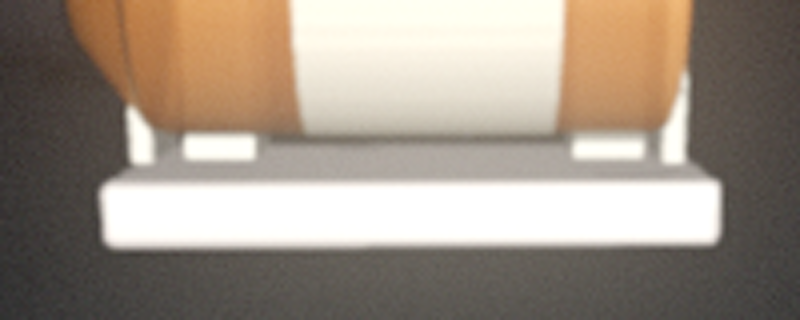

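```bash
python3 - <<'E'
from fit import *
c=load('wrist2');w=lambda u,v:(210+u/4,130+v/4)
for n,p in dict(inL=(101,183),inR=(720,180),outL=(102,248),outR=(720,244)).items():print(n,atz(c,*w(*p),.07).round(4))
S=load('scene0');D=load('side0')
s=lambda u,v:np.array([150+u/3.2,205+v/3.2]);d=lambda u,v:np.array([270+u/3.3,190+v/3.3])
o=[(c,np.array(w(101,183)),(-120,57,70)),(c,np.array(w(720,180)),(-120,-57,70)),(c,np.array(w(102,248)),(-132,57,70)),(c,np.array(w(720,244)),(-132,-57,70))]
p,r=fit(o,[.58,.11,1.58]);print(p,r.round(1).tolist())
w_=[(S,s(48,211),(-15,22,125)),(S,s(93,202),(15,22,125)),(S,s(103,248),(15,-22,125)),(S,s(60,258),(-15,-22,125)),(S,s(134,229),(36,22,85)),(S,s(143,272),(36,-22,85)),
(S,s(94,366),(-15,-22,0)),(S,s(132,357),(15,-22,0)),
(D,d(468,377),(-15,22,125)),(D,d(433,350),(15,22,125)),(D,d(483,315),(15,-22,125)),(D,d(517,340),(-15,-22,125)),(D,d(401,372),(36,22,85)),(D,d(446,508),(-15,22,0))]
p,r=fit(w_,[.65,-.2,1.87]);print(p,r.round(1).tolist())
E
```

```text
inL [ 0.5218 -0.0057  0.07  ]
inR [ 0.6347 -0.004   0.07  ]
outL [ 0.5214 -0.0177  0.07  ]
outR [ 0.6354 -0.0157  0.07  ]
[0.5762778  0.11518639 1.58694375] [[-0.8, -0.0], [0.7, -0.2], [0.0, 0.1], [0.0, 0.2]]
[ 0.64698732 -0.19634755  1.87228536] [[-0.2, -0.7], [-0.5, -1.3], [-0.2, -0.5], [-0.8, -0.0], [-0.7, -0.5], [0.1, 1.1], [-0.6, 0.0], [0.5, -0.6], [0.5, -3.2], [0.2, -2.8], [-0.5, -0.7], [0.1, -0.8], [0.5, -0.4], [-0.4, 0.1]]
```

Call:
move_arm(
  targets=[
    {"x":-0.003,"y":-0.002,"z":-0.027,"yaw":0},
    {"x":-0.003,"y":-0.002,"z":-0.027,"yaw":0},
    {"x":0,"y":0,"z":-0.027,"yaw":0},
    {"x":0,"y":0,"z":-0.027,"yaw":0},
    {"x":0,"y":0,"z":-0.026,"yaw":0},
    {"x":0,"y":0,"z":-0.024,"yaw":0},
    {"x":0,"y":0,"z":0,"yaw":0},
  ],
)

```text
time: 2.92
eef_pos: [0.5729, -0.0349, 0.0686]
ee_rot: [-0.003, 0.701, 0.713, -0.003]
wrist_force: [-1.5, 0.0, 0.1]
width: 0.0511
```

```bash
python3 - <<'E'
from h import *
snap('side','side2');o=observe();print(o['time'],o['eef_pos'],o['wrist_force'])
crop('side2',270,170,450,350,3.3,'d2c')
E
```

```text
2.9667 [ 0.57436269 -0.03514293  0.07108106] [-0.09430771  0.55070349  0.00444728]
```

View pics/d2c.png

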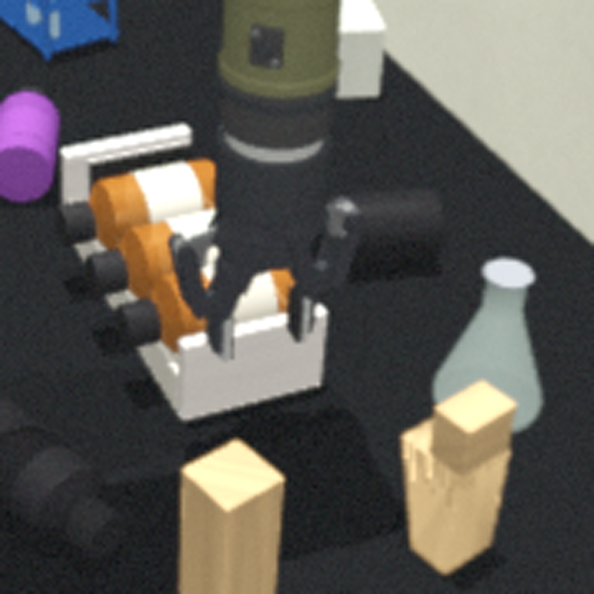

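```bash
python3 - <<'E'
from h import *
c=load('side2')
for u,v in((228,357),(304,337)):
    o,d=ray(c,270+u/3.3,170+v/3.3)
    for y in(-.046,-.035,-.024):print(y,(o+d*(y-o[1])/d[1]).round(4))
E
```

```text
-0.046 [ 0.5455 -0.046   0.077 ]
-0.035 [ 0.5506 -0.035   0.0671]
-0.024 [ 0.5557 -0.024   0.0572]
-0.046 [ 0.6039 -0.046   0.0786]
-0.035 [ 0.6098 -0.035   0.0687]
-0.024 [ 0.6158 -0.024   0.0589]
```

Call:
move_arm(
  targets=[
    {"x":0.003,"y":0.006,"z":0,"yaw":0},
    {"x":0,"y":0.006,"z":0,"yaw":0},
    {"x":0,"y":0.004,"z":0,"yaw":0},
    {"x":0,"y":0.004,"z":0,"yaw":0},
    {"x":0,"y":0.004,"z":0,"yaw":0},
    {"x":0,"y":0.004,"z":0,"yaw":0},
    {"x":0,"y":0.004,"z":0,"yaw":0},
    {"x":0,"y":0.004,"z":0,"yaw":0},
  ],
)

```text
time: 3.63
eef_pos: [0.5805, 0.0, 0.0735]
ee_rot: [0.0, 0.701, 0.713, -0.0]
wrist_force: [-1.0, -3.9, 8.1]
width: 0.0509
```

Call:
move_arm(
  targets=[
    {"x":0,"y":0.004,"z":0,"yaw":0},
    {"x":0,"y":0.004,"z":0,"yaw":0},
    {"x":0,"y":0.004,"z":0,"yaw":0},
    {"x":0,"y":0.003,"z":0,"yaw":0},
    {"x":0,"y":0.003,"z":0,"yaw":0},
    {"x":0,"y":0.003,"z":0,"yaw":0},
    {"x":0,"y":0.002,"z":0,"yaw":0},
    {"x":0,"y":0.002,"z":0,"yaw":0},
  ],
)

```text
time: 4.3
eef_pos: [0.5825, 0.0209, 0.0778]
ee_rot: [0.005, 0.702, 0.712, -0.001]
wrist_force: [-9.5, -14.5, 35.5]
width: 0.0511
```

```bash
python3 - <<'E'
from h import *
snap('scene','scene3');o=observe();print(o['time'],o['eef_pos'],o['wrist_force'])
crop('scene3',220,215,400,315,4.4,'s3c')
E
```

```text
4.35 [0.58250682 0.0212285  0.0779822 ] [ -8.7345761  -12.12562083  31.31759715]
```

View pics/s3c.png

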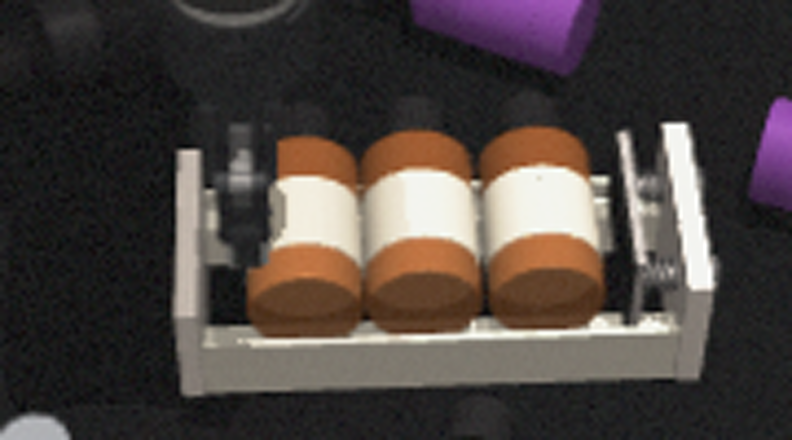

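Call:
move_arm(
  targets=[
    {"x":0,"y":-0.007,"z":0.002,"yaw":0},
    {"x":0,"y":-0.007,"z":0,"yaw":0},
    {"x":0,"y":0,"z":-0.005,"yaw":0},
    {"x":0,"y":0,"z":-0.003,"yaw":0},
    {"x":0,"y":0,"z":0,"yaw":0},
  ],
)

```text
time: 4.77
eef_pos: [0.5794, 0.0109, 0.0657]
ee_rot: [-0.001, 0.701, 0.713, -0.001]
wrist_force: [-0.2, 0.1, -0.9]
width: 0.0515
```

Call:
move_arm(
  targets=[
    {"x":0,"y":0,"z":-0.003,"yaw":0},
    {"x":0,"y":0.003,"z":0,"yaw":0},
    {"x":0,"y":0.003,"z":0,"yaw":0},
    {"x":0,"y":0.003,"z":0,"yaw":0},
    {"x":0,"y":0.003,"z":0,"yaw":0},
  ],
)

```text
time: 5.18
eef_pos: [0.5805, 0.0235, 0.0643]
ee_rot: [-0.0, 0.701, 0.713, 0.0]
wrist_force: [0.4, -0.7, 0.0]
width: 0.0513
```

Call:
move_arm(
  targets=[
    {"x":0,"y":-0.006,"z":0,"yaw":0},
    {"x":0,"y":-0.004,"z":0,"yaw":0},
    {"x":0,"y":0,"z":-0.004,"yaw":0},
    {"x":0,"y":0,"z":-0.004,"yaw":0},
    {"x":0,"y":0,"z":-0.002,"yaw":0},
    {"x":0,"y":0,"z":0,"yaw":0},
  ],
)

```text
time: 5.68
eef_pos: [0.5798, 0.0127, 0.0534]
ee_rot: [-0.001, 0.702, 0.713, -0.0]
wrist_force: [0.7, 0.7, 0.1]
width: 0.0514
```

Call:
move_arm(
  targets=[
    {"x":0,"y":0.004,"z":0,"yaw":0},
    {"x":0,"y":0.004,"z":0,"yaw":0},
    {"x":0,"y":0.003,"z":0,"yaw":0},
    {"x":0,"y":0.002,"z":0,"yaw":0},
    {"x":0,"y":0,"z":0,"yaw":0},
  ],
)

```text
time: 6.1
eef_pos: [0.5806, 0.0251, 0.0544]
ee_rot: [0.001, 0.701, 0.713, -0.001]
wrist_force: [0.9, -3.8, 0.0]
width: 0.0511
```

```bash
python3 - <<'E'
from h import *
snap('scene','scene4');o=observe();print(o['time'],o['eef_pos'],o['wrist_force'])
crop('scene4',220,215,400,315,4.4,'s4c')
E
```

```text
6.15 [0.58052303 0.02511061 0.05444571] [-0.16631395 -5.06094421  0.40422857]
```

View pics/s4c.png

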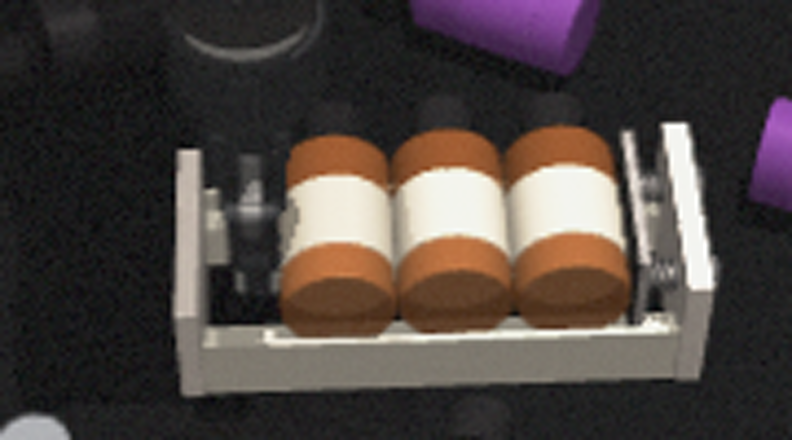

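Call:
move_arm(
  targets=[
    {"x":0,"y":0,"z":0,"yaw":0},
    {"x":0,"y":-0.001,"z":0,"yaw":0},
    {"x":0,"y":-0.001,"z":0,"yaw":0},
    {"x":0,"y":-0.001,"z":0,"yaw":0},
    {"x":0,"y":-0.002,"z":0,"yaw":0},
    {"x":0,"y":-0.003,"z":0,"yaw":0},
    {"x":0,"y":0,"z":0.015,"yaw":0},
    {"x":0,"y":0,"z":0.03,"yaw":0},
  ],
)

```text
time: 6.82
eef_pos: [0.5773, 0.0176, 0.0962]
ee_rot: [-0.003, 0.701, 0.713, -0.002]
wrist_force: [0.1, 0.1, 0.1]
width: 0.0514
```

Call:
move_arm(
  targets=[
    {"x":0,"y":0,"z":0.035,"yaw":0},
    {"x":0,"y":0,"z":0.035,"yaw":0},
    {"x":0,"y":-0.02,"z":0.035,"yaw":0},
    {"x":0,"y":-0.03,"z":0.02,"yaw":0},
    {"x":0,"y":-0.03,"z":0,"yaw":0},
    {"x":0,"y":0,"z":0,"yaw":0},
  ],
  hand=0.1,
)

```text
time: 7.32
eef_pos: [0.5818, -0.0665, 0.2265]
ee_rot: [0.002, 0.703, 0.711, 0.001]
wrist_force: [0.4, 0.2, -0.9]
width: 0.0768
```

```bash
python3 - <<'E'
from h import *
snap('wrist','wrist5');snap('scene','scene5');o=observe();print(o['time'],o['eef_pos'],o['ee_rot'],o['width'])
crop('scene5',220,215,400,315,4.4,'s5c')
E
```

```text
7.4167 [ 0.58039525 -0.06305341  0.22435843] [-1.50961288e-04  7.02194590e-01  7.11984979e-01  3.52279088e-04] 0.0768694312733506
```

View pics/s5c.png

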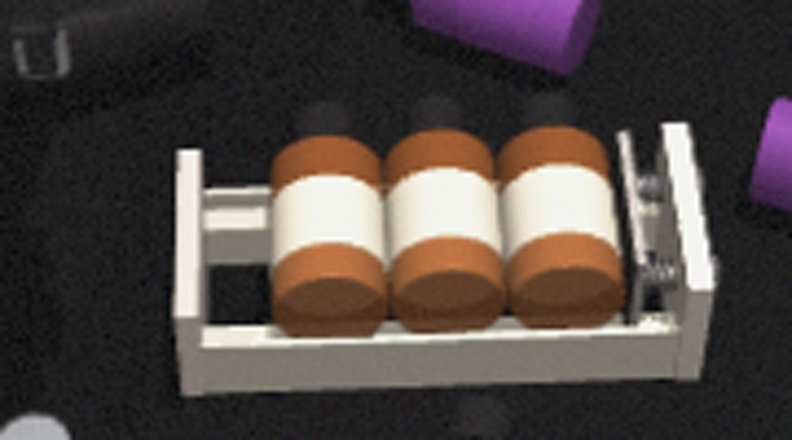

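View pics/wrist5.png

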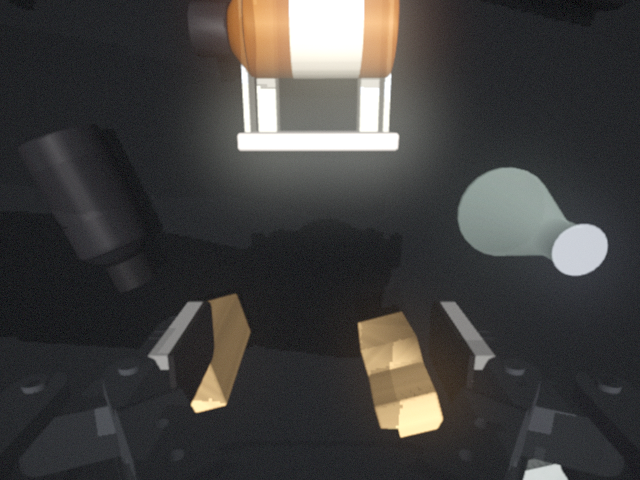

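```bash
python3 - <<'E'
from h import *
crop('wrist5',340,300,460,445,4,'w5c')
S=load('scene5'); D=load('side0')
print('flask',atz(S,150+247/3.2,205+357/3.2,.118),atz(S,150+267/3.2,205+470/3.2,0),'block top',[atz(S,150+u/3.2,205+v/3.2,.11).round(3) for u,v in((93,58),(150,46),(160,88),(105,100))])
E
```

```text
flask [ 0.74833408 -0.07461235  0.118     ] [ 0.75939651 -0.07391875  0.        ] block top [array([ 0.474, -0.21 ,  0.11 ]), array([ 0.463, -0.169,  0.11 ]), array([ 0.506, -0.157,  0.11 ]), array([ 0.517, -0.196,  0.11 ])]
```

View pics/w5c.png

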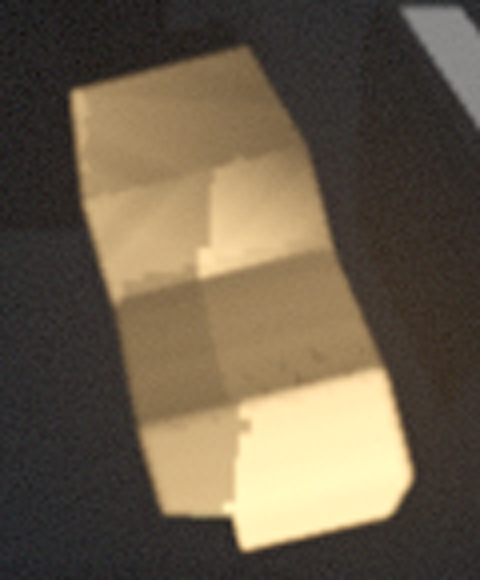

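```bash
python3 - <<'E'
from fit import *
c=load('wrist5');w=lambda u,v:np.array((340+u/4,300+v/4))
o=[(c,w(70,92),(15,22,0)),(c,w(248,45),(15,-22,0)),(c,w(82,198),(36,22,85)),(c,w(305,147),(36,-22,85)),(c,w(118,300),(15,22,85)),(c,w(335,250),(15,-22,85)),(c,w(145,422),(15,22,125)),(c,w(383,368),(15,-22,125))]
p,r=fit(o,[.647,-.196,1.87]);print(p,r.round(1).tolist())
E
```

```text
[ 0.64505805 -0.19538521  1.86868375] [[0.8, -0.4], [-0.2, -0.1], [0.8, 1.4], [0.6, -0.2], [-1.4, -1.4], [-0.9, -2.7], [-1.5, 2.4], [1.3, 0.6]]
```

Call:
move_arm(
  targets=[
    {"x":0.009,"y":-0.019,"z":0,"yaw":0.041},
    {"x":0.009,"y":-0.019,"z":0,"yaw":0.041},
    {"x":0.009,"y":-0.019,"z":0,"yaw":0.041},
    {"x":0.009,"y":-0.019,"z":0,"yaw":0.041},
    {"x":0.01,"y":-0.019,"z":0,"yaw":0.041},
    {"x":0.01,"y":-0.019,"z":0,"yaw":0.04},
    {"x":0.01,"y":-0.019,"z":0,"yaw":0.04},
    {"x":0,"y":0,"z":0,"yaw":0},
  ],
)

```text
time: 8.08
eef_pos: [0.6475, -0.197, 0.2226]
ee_rot: [-0.0, 0.593, 0.805, -0.0]
wrist_force: [0.3, 0.2, -0.2]
width: 0.0771
```

```bash
python3 - <<'E'
from h import *
snap('wrist','wrist6');o=observe();print(o['time'],o['eef_pos'],o['ee_rot'],o['width'],o['qpos'])
E
```

```text
8.1333 [ 0.6467416  -0.1953815   0.22267779] [-9.61623187e-04  5.93442816e-01  8.04875576e-01 -8.18110731e-05] 0.0769306867483184 [-2.93623653e-01  4.64769808e-01  1.52414750e-01  1.26030815e+00
  4.90308202e-04  9.77035731e-01]
```

View pics/wrist6.png

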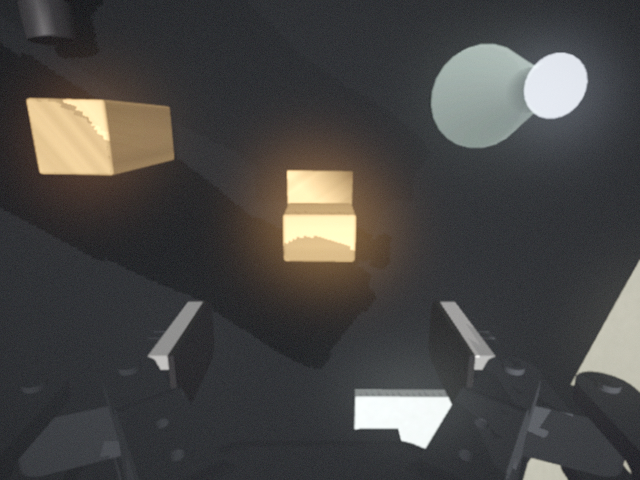

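```bash
python3 - <<'E'
from fit import *
c=load('wrist6')
print([atz(c,*p,.125).round(4) for p in((283.5,213),(356,213),(355,262),(284,262))])
print(np.mean([atz(c,*p,.125) for p in((283.5,213),(356,213),(355,262),(284,262))],0))
E
```

```text
[array([ 0.6197, -0.1866,  0.125 ]), array([ 0.6608, -0.1738,  0.125 ]), array([ 0.67 , -0.203,  0.125]), array([ 0.6284, -0.216 ,  0.125 ])]
[ 0.6447064  -0.19484723  0.125     ]
```

Call:
move_arm(
  targets=[
    {"x":-0.001,"y":0,"z":-0.03,"yaw":0},
    {"x":0,"y":0,"z":-0.03,"yaw":0},
    {"x":0,"y":0,"z":-0.03,"yaw":0},
    {"x":0,"y":0,"z":-0.025,"yaw":0},
    {"x":0,"y":0,"z":-0.02,"yaw":0},
    {"x":0,"y":0,"z":0,"yaw":0},
  ],
)

```text
time: 8.63
eef_pos: [0.6414, -0.1922, 0.0838]
ee_rot: [-0.005, 0.593, 0.805, -0.001]
wrist_force: [-0.8, -0.5, -1.0]
width: 0.077
```

Call:
move_arm(
  targets=[
    {"x":0,"y":0,"z":0,"yaw":0},
    {"x":0,"y":0,"z":0,"yaw":0},
    {"x":0,"y":0,"z":0,"yaw":0},
    {"x":0,"y":0,"z":0,"yaw":0},
    {"x":0,"y":0,"z":0,"yaw":0},
  ],
  hand=1,
  newtons=70,
)

```text
time: 9.05
eef_pos: [0.6468, -0.1954, 0.0915]
ee_rot: [0.002, 0.593, 0.805, 0.001]
wrist_force: [-1.6, 0.3, 6.6]
width: 0.0428
```

```bash
python3 - <<'E'
from h import *
snap('side','side7');o=observe();print(o['time'],o['eef_pos'],o['wrist_force'],o['width'])
crop('side7',320,180,470,350,3.4,'d7c')
E
```

```text
9.1 [ 0.64683626 -0.19546994  0.09149352] [-0.98226632  1.35880679  6.86428099] 0.04326113297701976
```

View pics/d7c.png

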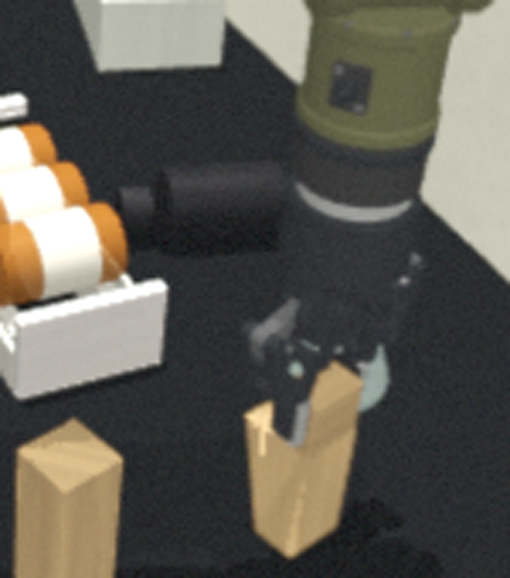

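Call:
move_arm(
  targets=[
    {"x":0,"y":0,"z":0.015,"yaw":0},
    {"x":0,"y":0,"z":0.025,"yaw":0},
    {"x":0,"y":0,"z":0.03,"yaw":0},
    {"x":0,"y":0,"z":0.03,"yaw":0},
    {"x":0,"y":0,"z":0.02,"yaw":0},
    {"x":-0.005,"y":0.015,"z":0,"yaw":-0.02},
    {"x":-0.008,"y":0.024,"z":0,"yaw":-0.033},
    {"x":-0.008,"y":0.024,"z":0,"yaw":-0.033},
  ],
)

```text
time: 9.77
eef_pos: [0.6247, -0.1323, 0.2102]
ee_rot: [0.001, 0.628, 0.778, 0.0]
wrist_force: [-0.4, -0.0, -0.9]
width: 0.0429
```

Call:
move_arm(
  targets=[
    {"x":-0.008,"y":0.024,"z":0,"yaw":-0.033},
    {"x":-0.008,"y":0.024,"z":0,"yaw":-0.033},
    {"x":-0.008,"y":0.024,"z":0,"yaw":-0.033},
    {"x":-0.008,"y":0.024,"z":0,"yaw":-0.033},
    {"x":-0.008,"y":0.024,"z":0,"yaw":-0.033},
    {"x":-0.007,"y":0.022,"z":0,"yaw":-0.032},
    {"x":0,"y":0,"z":0,"yaw":0},
    {"x":0,"y":0,"z":0,"yaw":0},
  ],
)

```text
time: 10.43
eef_pos: [0.5773, 0.0108, 0.2099]
ee_rot: [0.0, 0.7, 0.714, 0.0]
wrist_force: [-0.0, -0.1, -1.2]
width: 0.0431
```

```bash
python3 - <<'E'
from h import *
snap('wrist','wrist8');snap('side','side8');snap('scene','scene8');o=observe();print(o['time'],o['eef_pos'],o['ee_rot'],o['wrist_force'],o['width'])
crop('side8',270,150,450,330,3.3,'d8c')
crop('scene8',220,185,400,315,4.4,'s8c')
E
```

```text
10.5833 [0.57784285 0.00909688 0.209552  ] [3.08735297e-04 7.00886002e-01 7.13273232e-01 1.13440285e-04] [-0.9737978  -0.72305302 -0.30688903] 0.043160437895743586
```

View pics/d8c.png

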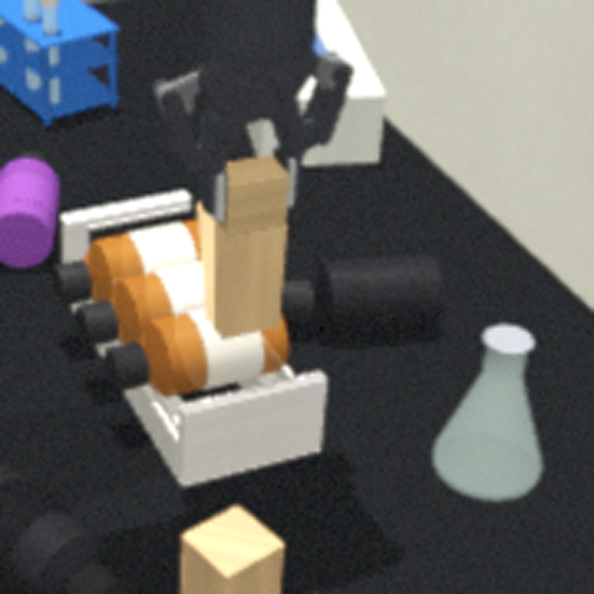

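View pics/wrist8.png

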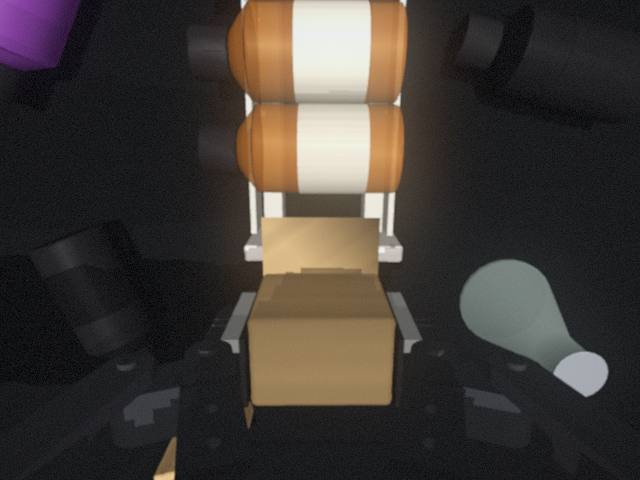

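View pics/s8c.png

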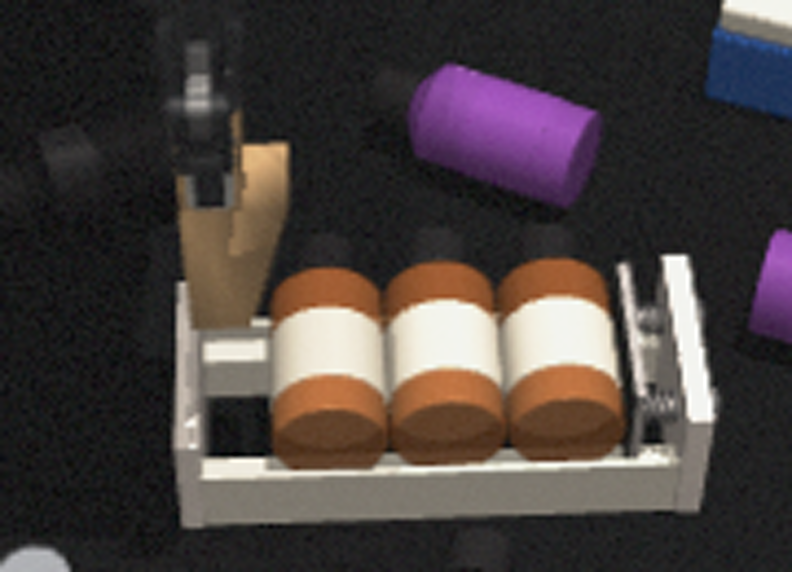

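```bash
python3 - <<'E'
from fit import *
S=load('scene8');D=load('side8');W=load('wrist8')
s=lambda u,v:(220+u/4.4,185+v/4.4)
R=np.array([.5763,.1152]);ex=np.array([-.0161,.9999]);ey=np.array([-.9999,-.0161])
def rk(P):return (ex@(P[:2]-R)).round(4),(ey@(P[:2]-R)).round(4)
for n,p in dict(footL=(194,329),footR=(250,326)).items(): P=atz(S,*s(*p),.118);print(n,P.round(4),rk(P))
for n,p in dict(wallin=(200,285),wallout=(178,285)).items(): P=atz(S,*s(*p),.07);print(n,P.round(4),rk(P))
# wrist: foot edge x=+15 at z .118
for p in((263,218),(379,218)): P=atz(W,*p,.118);print('w foot+15',rk(P), 'as z.203 ',rk(atz(W,*p,.203)))
for p in((252,300),(389,300)): print('grip base?',rk(atz(W,*p,.203)))
for p in((250,318),(392,318),(251,403),(392,403)): P=atz(W,*p,.243);print('top',rk(P))
# bottle0 left silhouette
P=atz(W,320,193,.06);print('bottle0 left ~',rk(P))
for p in((245,248),(402,248)): print('wall in?',rk(atz(W,*p,.07)))
for p in((245,261),(402,261)): print('wall out?',rk(atz(W,*p,.07)))
E
```

```text
footL [ 0.6    -0.0047  0.118 ] (np.float64(-0.1203), np.float64(-0.0218))
footR [0.5988 0.0232 0.118 ] (np.float64(-0.0924), np.float64(-0.021))
wallin [ 0.5279 -0.0065  0.07  ] (np.float64(-0.1209), np.float64(0.0503))
wallout [ 0.5276 -0.0182  0.07  ] (np.float64(-0.1327), np.float64(0.0508))
w foot+15 (np.float64(-0.0885), np.float64(0.0357)) as z.203  (np.float64(-0.0688), np.float64(0.0235))
w foot+15 (np.float64(-0.0882), np.float64(-0.0317)) as z.203  (np.float64(-0.0686), np.float64(-0.0194))
grip base? (np.float64(-0.1017), np.float64(0.0289))
grip base? (np.float64(-0.1015), np.float64(-0.0247))
top (np.float64(-0.0893), np.float64(0.0225))
top (np.float64(-0.0891), np.float64(-0.0186))
top (np.float64(-0.118), np.float64(0.0234))
top (np.float64(-0.1178), np.float64(-0.0201))
bottle0 left ~ (np.float64(-0.0835), np.float64(0.0027))
wall in? (np.float64(-0.1217), np.float64(0.0561))
wall in? (np.float64(-0.1212), np.float64(-0.0561))
wall out? (np.float64(-0.1315), np.float64(0.0566))
wall out? (np.float64(-0.131), np.float64(-0.0566))
```

Call:
move_arm(
  targets=[
    {"x":0,"y":0.002,"z":-0.015,"yaw":0},
    {"x":0,"y":0,"z":-0.015,"yaw":0},
    {"x":0,"y":0,"z":-0.01,"yaw":0},
    {"x":0,"y":0,"z":-0.008,"yaw":0},
    {"x":0,"y":0,"z":-0.006,"yaw":0},
    {"x":0,"y":0,"z":-0.006,"yaw":0},
    {"x":0,"y":0,"z":0,"yaw":0},
  ],
)

```text
time: 11.17
eef_pos: [0.5769, 0.0115, 0.1482]
ee_rot: [-0.001, 0.701, 0.713, -0.001]
wrist_force: [-0.7, 0.7, -0.7]
width: 0.0429
```

```bash
python3 - <<'E'
from h import *
snap('side','side9');snap('scene','scene9');o=observe();print(o['time'],o['eef_pos'],o['ee_rot'],o['wrist_force'],o['width'])
crop('side9',270,150,450,330,3.3,'d9c')
crop('scene9',220,185,400,315,4.4,'s9c')
E
```

```text
11.2667 [0.57759967 0.01170115 0.14945714] [3.11479450e-05 7.00730963e-01 7.13425620e-01 3.93236684e-05] [-0.23249747 -0.76873074 -0.92804519] 0.043251100174491415
```

View pics/s9c.png

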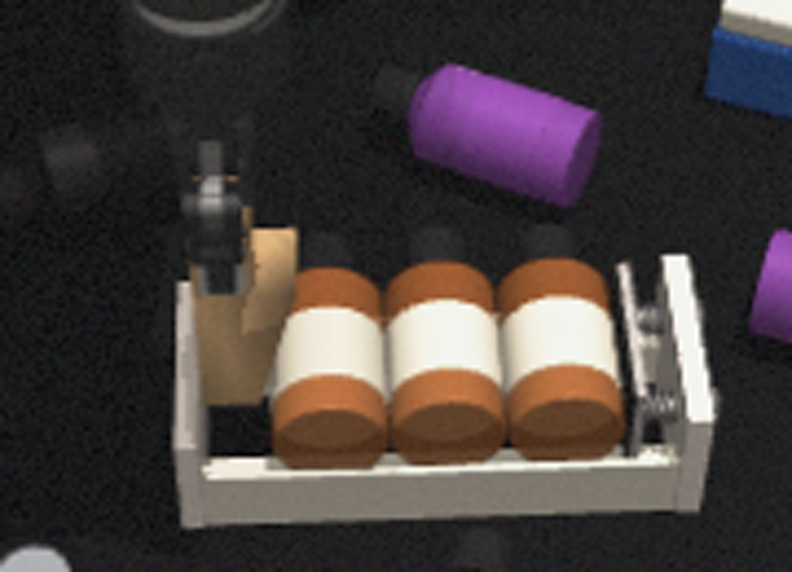

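View pics/d9c.png

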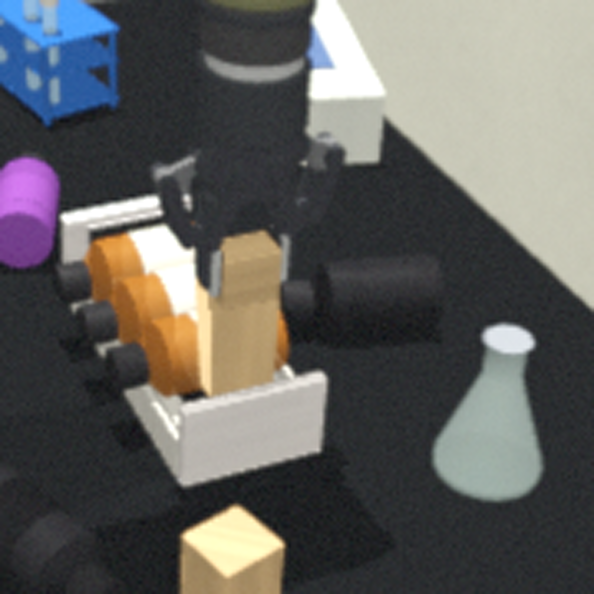

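Call:
move_arm(
  targets=[
    {"x":0,"y":0,"z":-0.005,"yaw":0},
    {"x":0,"y":0,"z":-0.005,"yaw":0},
    {"x":0,"y":0,"z":-0.005,"yaw":0},
    {"x":0,"y":0,"z":-0.005,"yaw":0},
    {"x":0,"y":0,"z":-0.004,"yaw":0},
    {"x":0,"y":0,"z":-0.003,"yaw":0},
  ],
)

```text
time: 11.77
eef_pos: [0.5772, 0.0114, 0.1216]
ee_rot: [0.0, 0.701, 0.713, -0.001]
wrist_force: [-0.3, -3.2, -0.1]
width: 0.0429
```

Call:
move_arm(
  targets=[
    {"x":0,"y":-0.001,"z":-0.003,"yaw":0},
    {"x":0,"y":-0.001,"z":-0.003,"yaw":0},
    {"x":0,"y":0,"z":-0.003,"yaw":0},
    {"x":0,"y":0,"z":-0.003,"yaw":0},
    {"x":0,"y":0,"z":0,"yaw":0},
  ],
)

```text
time: 12.18
eef_pos: [0.5788, 0.0104, 0.1112]
ee_rot: [0.0, 0.701, 0.713, 0.002]
wrist_force: [0.2, 0.5, 2.5]
width: 0.0426
```

Call:
move_arm(
  targets=[
    {"x":0,"y":0,"z":-0.003,"yaw":0},
    {"x":0,"y":0,"z":-0.003,"yaw":0},
    {"x":0,"y":0,"z":-0.003,"yaw":0},
    {"x":0,"y":0,"z":-0.003,"yaw":0},
    {"x":0,"y":0,"z":0,"yaw":0},
  ],
)

```text
time: 12.6
eef_pos: [0.5797, 0.0104, 0.1]
ee_rot: [0.001, 0.701, 0.713, 0.002]
wrist_force: [1.6, 1.1, 5.2]
width: 0.0429
```

```bash
python3 - <<'E'
from h import *
snap('side','side10');snap('scene','scene10');o=observe();print(o['time'],o['eef_pos'],o['ee_rot'],o['wrist_force'],o['width'])
crop('side10',270,150,450,330,3.3,'d10c')
crop('scene10',220,185,400,315,4.4,'s10c')
E
```

```text
12.7 [0.57970934 0.01045268 0.09997177] [0.00101557 0.7007173  0.71343481 0.00223881] [1.63226134 1.93978753 6.26839567] 0.043205325040599506
```

View pics/s10c.png

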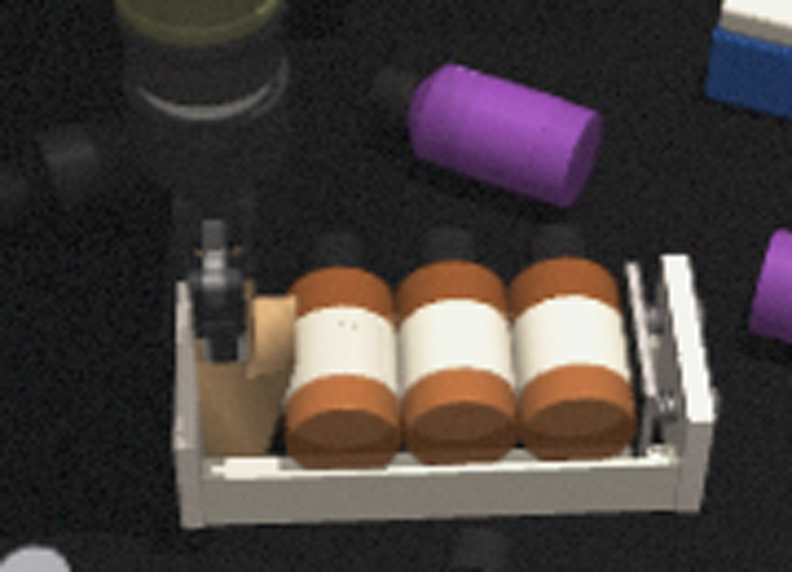

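View pics/d10c.png

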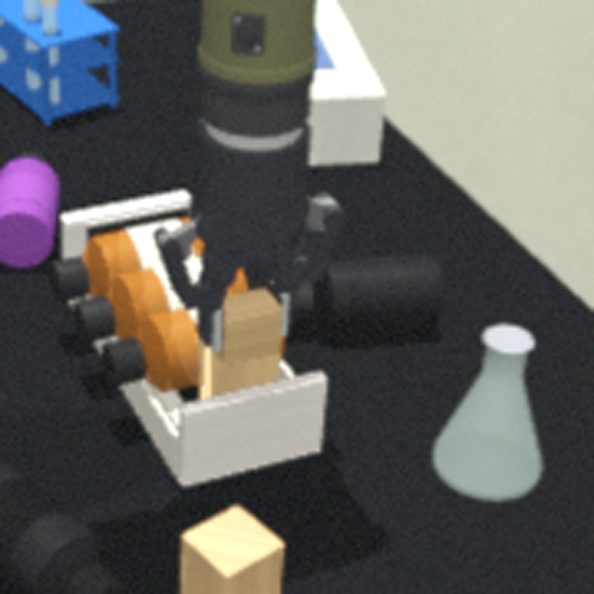

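Call:
move_arm(
  targets=[
    {"x":0,"y":0,"z":-0.003,"yaw":0},
    {"x":0,"y":0,"z":-0.002,"yaw":0},
    {"x":0,"y":0,"z":-0.002,"yaw":0},
    {"x":0,"y":0,"z":0,"yaw":0},
    {"x":0,"y":0,"z":0,"yaw":0},
  ],
)

```text
time: 13.12
eef_pos: [0.5802, 0.0105, 0.0936]
ee_rot: [0.001, 0.701, 0.713, 0.003]
wrist_force: [0.6, 1.4, 10.8]
width: 0.043
```

Call:
move_arm(
  targets=[
    {"x":0,"y":0,"z":0,"yaw":0},
    {"x":0,"y":0,"z":0,"yaw":0},
    {"x":0,"y":0,"z":0,"yaw":0},
    {"x":0,"y":0,"z":0,"yaw":0},
    {"x":0,"y":0,"z":0.005,"yaw":0},
  ],
  hand=0.15,
)

```text
time: 13.53
eef_pos: [0.5764, 0.0097, 0.0952]
ee_rot: [-0.001, 0.701, 0.713, -0.001]
wrist_force: [1.2, 0.1, -0.2]
width: 0.0726
```

Call:
move_arm(
  targets=[
    {"x":0,"y":0,"z":0.01,"yaw":0},
    {"x":0,"y":0,"z":0.03,"yaw":0},
    {"x":0,"y":0,"z":0.04,"yaw":0},
    {"x":0,"y":0,"z":0.04,"yaw":0},
    {"x":0,"y":-0.03,"z":0.02,"yaw":0},
    {"x":0,"y":-0.03,"z":0,"yaw":0},
    {"x":0,"y":-0.02,"z":0,"yaw":0},
    {"x":0,"y":0,"z":0,"yaw":0},
  ],
)

```text
time: 14.2
eef_pos: [0.5779, -0.0736, 0.238]
ee_rot: [0.001, 0.702, 0.712, 0.0]
wrist_force: [0.0, 0.4, 0.2]
width: 0.0723
```

```bash
python3 - <<'E'
from h import *
snap('side','side11');snap('scene','scene11');snap('wrist','wrist11');o=observe();print(o['time'],o['eef_pos'],o['wrist_force'],o['width'])
crop('side11',270,150,450,330,3.3,'d11c')
crop('scene11',220,185,400,315,4.4,'s11c')
E
```

```text
14.35 [ 0.57734818 -0.07000405  0.23667324] [ 0.46284103 -0.00608018 -0.85643265] 0.07279032449435577
```

View pics/s11c.png

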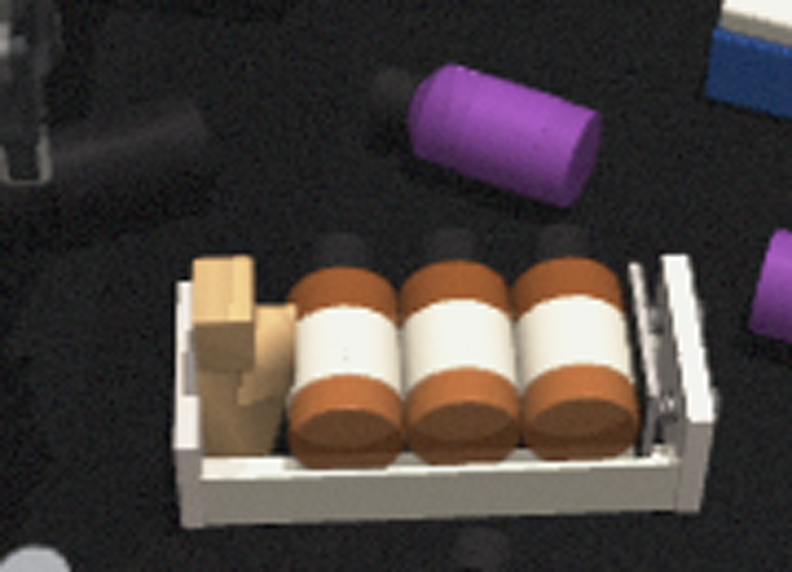

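View pics/d11c.png

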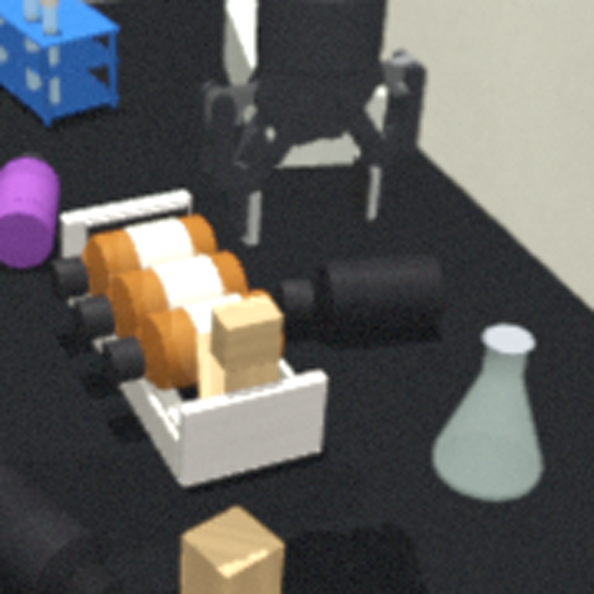

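View pics/wrist11.png

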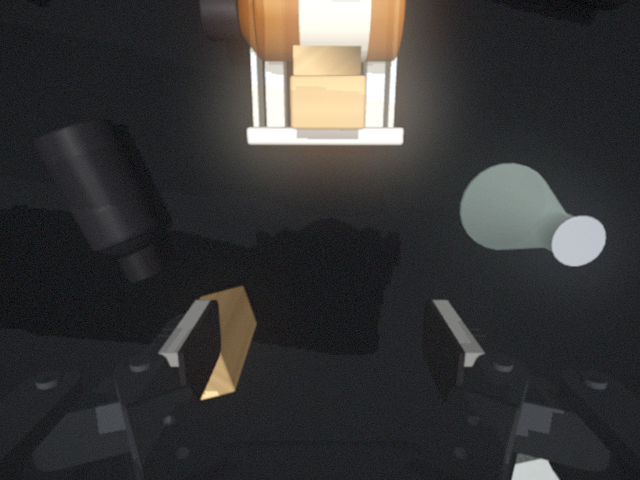

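```bash
python3 - <<'E'
from fit import *
S=load('scene11');W=load('wrist11');S0=load('scene5');D=load('side11')
R=np.array([.5763,.1152]);ex=np.array([-.0161,.9999]);ey=np.array([-.9999,-.0161])
rk=lambda P:((ex@(P[:2]-R)*1e3).round(1),(ey@(P[:2]-R)*1e3).round(1))
s=lambda u,v:(220+u/4.4,185+v/4.4); s5=lambda u,v:(220+u/4.4,215+v/4.4);d=lambda u,v:(270+u/3.3,150+v/3.3)
for p in((291,76),(364,76),(365,129),(291,129)):print('top w',rk(atz(W,*p,.127)))
for p in((193,258),(252,257),(254,319),(196,322)):print('top s',rk(atz(S,*s(*p),.127)))
for p in((198,455),(268,455)):print('foot s',rk(atz(S,*s(*p),.002)))
def tri(a,b):
    (o1,d1),(o2,d2)=a,b
    A=np.stack([d1,-d2],1);t=np.linalg.lstsq(A,o2-o1,rcond=None)[0];p,q=o1+t[0]*d1,o2+t[1]*d2
    return ((p+q)/2).round(4),np.linalg.norm(p-q).round(4)
# near-left top corner (-15,-22): scene(196,322) side(279,343→top)
print(tri(ray(S,*s(193,258)),ray(D,*d(217,338))))
print(tri(ray(S,*s(196,320)),ray(D,*d(280,325))))
# plate far top corner
print('plate before',rk(atz(S0,*s5(624,131),.086)),'after',rk(atz(S,*s(636,263),.086)))
for a,b in((289,397),(403,513),(517,630)):
    q=(atz(S,*s(a,340),.06)+atz(S,*s(b,340),.06))/2;print('b',rk(q))
E
python3 - <<'E'
import sys;sys.path.insert(0,'.')
import os;os.chdir('.')
from h import *
a=cv2.imread('pics/scene5.png')[235:275,345:385];b=cv2.imread('pics/scene11.png')[235:275,345:385]
cv2.imwrite('pics/pl.png',cv2.resize(np.hstack([a,b]),None,fx=10,fy=10,interpolation=cv2.INTER_CUBIC))
E
```

```text
top w (np.float64(-91.2), np.float64(20.3))
top w (np.float64(-91.2), np.float64(-21.3))
top w (np.float64(-120.2), np.float64(-22.8))
top w (np.float64(-120.2), np.float64(20.8))
top s (np.float64(-120.7), np.float64(17.8))
top s (np.float64(-90.9), np.float64(17.3))
top s (np.float64(-90.0), np.float64(-24.3))
top s (np.float64(-118.7), np.float64(-25.0))
foot s (np.float64(-125.4), np.float64(-11.3))
foot s (np.float64(-87.7), np.float64(-12.9))
(array([ 0.5533, -0.0059,  0.1201]), np.float64(0.0017))
(array([ 0.5995, -0.005 ,  0.1216]), np.float64(0.0045))
plate before (np.float64(104.1), np.float64(42.1)) after (np.float64(110.5), np.float64(41.8))
b (np.float64(-45.7), np.float64(17.2))
b (np.float64(14.9), np.float64(14.6))
b (np.float64(75.9), np.float64(11.9))
```

View pics/pl.png

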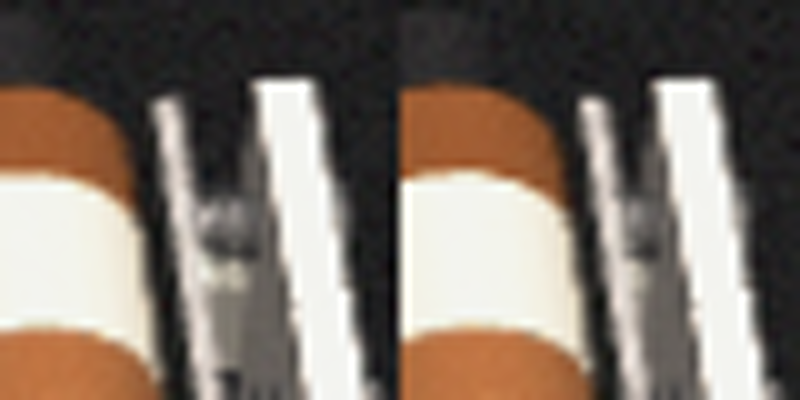

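```bash
python3 - <<'E'
from plant import *
print(close_job())
E
```

```text
the job is handed in; nothing more can be done
None
```

I rolled the three bottles together against the sprung plate and stood the wedge in the gap. I pressed it down until its foot was about 2 mm above the bench, released it and moved the arm clear. The job was handed in at about 14.4 s. No verdict was reported.

**Last checks, from the final camera pictures:**
- **Plate:** pushed back about 6 mm. It shifted 6.4 mm between the before and after pictures, and the bottle axes agree at rack x ≈ -46, +15 and +76 mm.
- **Bottles:** in the rack and touching, with axes about 61 mm apart.
- **Wedge:** its upright face is on the end wall (rack x ≈ -120 mm), it stands near mid-rack, and it looks upright.
- **Block, flask and tip box:** I did not touch any of them. The block and flask look unmoved in the last views.

**Things that went wrong or disagreed:**
- The first push was too high on the bottles, and the wrist force rose to about 35 N upward. I backed off and pushed lower, after which the row closed with about 5 N.
- After that push the row sprang back about 3 mm. The wedge took that up.
- Triangulating the wedge's top gave a height about 6 mm lower than the arm's reading (120–122 mm instead of 127 mm). I put this down to errors in reading pixel positions and in the calibration.

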